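# Spin-check a grinding wheel and brake it on its mark

### The arm

A 7-joint arm with a two-finger parallel gripper is mounted at the origin on the work surface. World frame = base frame: x ahead of the robot, y to its left, z up, the work surface at z = 0. Lengths are in m, angles in degrees, forces in N, time in s.
With the tool pointing down it reaches from about 0.4 to 0.875 m from the base axis. Payload 4.4 kg.
Tool frame: the origin (TCP) lies midway between the tips of the shut fingers; the grasp point (between the pads) lies 19 mm behind it (r.grip_point_offset is the distance from the TCP to the grasp point, in m); z points along the fingers, y is the line along which they close (so a half turn about z gives the same grasp; the last joint's range is limited). The gripper opens to 85 mm and grips with 20 to 120 N. Pads are 22 mm wide; open, the fingers measure 114 mm over their backs; the gripper's body (76 mm by 85 mm) begins 54 mm behind the grasp point. The pads swing forward as they close: fully open they stand 13 mm farther back than shut.
Start: joints at [-69.546, 36.005, 2.206, 86.941, -1.547, 57.084, -1.146], TCP at [0.267, 0.593, 0.231] pointing down, gripper open.
Joint ranges: [-175.42, 175.42], [-21.48, 121.26], [-71.46, 75.88], [10.55, 141.38], [-63.04, 243.04], [13.31, 113.54], [-168.57, 168.57]. Speed limits (degrees/s): [147.25, 147.25, 180, 180, 180, 180, 180].

### API

Orientations are given as [roll, pitch, yaw] about the fixed x, y, z axes, in that order (R = Rz(yaw) Ry(pitch) Rx(roll)).
In Python, from bench import r, eyes gives the robot as it stands.
- The arm moves only by the tool drive_tool, never from a script. Its arguments are lists of equal length, an entry for each row: "offset": the shift along the tool's x, y, z in mm, a list of three; "delta_rot": the turn, a rotation vector about the tool's x, y, z in degrees, a list of three. In form: {"offset": [[dx, dy, dz], ...], "delta_rot": [[rx, ry, rz], ...]}. A call has 1 to 20 rows; each row is the pose to reach, as a shift and turn from the pose commanded when the call began, along the tool's axes at that moment; what a row does not reach only later rows make up. A row lasts 1/10 s, in which the tool goes at most 50 mm and 8.59 degrees, less where a joint would pass 70% of its speed; a pose out of reach is approached as far as the arm can. A call with a gripper value outside its range is refused whole. "grip" is the finger opening in mm, from 0 to 85.4, set as the call begins (left out, the last holds). The fingers move at their own pace and stop on an object; the grip force is fixed at half the most. Time passes only in rows, so rows that repeat a pose let the fingers close. It gives the time, the measured TCP pose, the force, the opening and the grip force at its end, in the units of the state.
- r.state(): the state, without advancing time (a new reading comes with each control period).
- eyes.snapshot(name): name is "side" or "top"; returns a dict with "color" (480x640x3 uint8, blue, green, red), "z_map" (480x640 float32, m along the optical axis (not along the pixel's ray), 0 where there is no reading), "fov_y" (degrees; the focal length in pixels is half the picture's height over the tangent of half this angle, whatever the lens; pixels are square), "cx", "cy" (the principal point, pixels), "camera_from_world" (4x4, takes a point from world to camera coordinates). Camera axes: x right, y up, looking along -z (the intrinsics and any distortion apply to the point x, -y, -z); pixel columns grow to the right and rows downward; lengths in m; the calibration is good to about 2 mm. A picture is of the moment at which its call begins.
- r.hand_in(): hands the job in; it is judged then, once.
The state is a dict: "time": time; "qpos": joint angles; "dq": joint speeds; "tau": joint torques, N m; "tool_pos": TCP position; "tcp_rot": TCP orientation; "wrist_force": force on the tool from outside, world axes, zero at the start; "wrist_torque": the same for the moment, N m; "opening": opening from 0.0 (shut) to 1.0 (fully open); "gripper_force": force on a finger pad.
Only numpy, scipy, OpenCV 4.12 (cv2) and the standard library are available. Lean on these libraries where they do the work, as an engineer would, in place of code of your own. Each camera call takes 0.05 s, during which the arm holds its last target. There are 200 camera calls.

### The job

Flick the grinding wheel on the green stand by its peg with a fingertip, so that it spins counter-clockwise (seen from above) by itself and its white mark runs freely past the gate of two yellow posts at least once. Then, on a later pass, brake the turning wheel with a fingertip so that it stops with the white mark between the two posts, without stopping it anywhere else and pushing it into place; hold it there for a moment, then take the finger away and leave it at rest. Leave the flange, the dressing block and the jar where they are.

Things in the scene. Friction and masses are not known exactly. Their poses are not given: they have to be found in the camera images.
- stand: green stand, bolted down, its place and yaw vary: 190 mm round foot and a column carrying the wheel flat on an upright axis; origin under the column on the bench. Its x axis points to the gate: two yellow upright posts 10 mm thick, 123 mm high, centres 136 mm out from the axis (58 mm free between them), 16 mm outside the rim, their tops 8 mm above the wheel's top face
- wheel: brown grinding wheel, 230 mm diameter, 25 mm thick, about 1.7 kg, lying flat, turning about its upright axis; origin at the centre of its underside, 90 mm above the bench; x axis towards the white mark. Orange ring (92 mm), steel flange (68 mm) and nut rise up to 17 mm at its centre. Outside 62 mm radius its top is bare and level: there some 5 N of a fingertip from above stop it almost at once
- spindle (a joint): turn of the wheel, rad, counter-clockwise from above positive, counted on without wrapping, no stops; 0, 2 pi, 4 pi ... = mark at the middle of the gate. Starts at rest between -4.4 and -0.7. Nearly free bearing: speed falls to 1/e in about 8 s (6 to 10), plus slight dry friction; at 4 rad/s it coasts about 4 turns, losing 0.7 to 1.2 rad/s a turn; below 1.7 it may not come round again
- hub (a point): centre of the wheel at the level of its flat top face (115 mm above the bench), on the axis
- peg_top (a point): middle of the top of the steel peg: an upright round pin of 14 mm diameter that stands 38 mm out of the wheel's top face, 55 mm from the axis, straight opposite the white mark; it turns with the wheel and would strike a finger left in its circle
- mark (a point): point on the white mark, a painted radial stripe 8 mm wide on the top face from 62 mm radius to the rim; the point lies on the top face, 110 mm from the axis
- gate (a point): fixed point in the middle of the gate, at the level of the wheel's top face and 110 mm from the axis, where the mark is to stop
- flange: loose steel wheel flange, 68 mm diameter, 26 mm high, standing on the bench; origin under its centre
- dressing_block: loose dark green dressing block, 110 x 28 x 28 mm, lying on the bench, long side along its x; origin under its centre
- grease_jar: loose grey jar with a red cap, 60 mm diameter, 65 mm high; origin under its centre

How it is judged (in metres and radians):
On the way, in this order (a step that is already met when the one before it is completed fails the run):
1. the wheel, flicked counter-clockwise and let go, has run past the gate by itself (value of joint spindle above 0.5 rad and contact force between the fingers and wheel below 0.05 N and velocity of joint spindle above 0.2 rad/s), for 0.1 s.
2. on a later pass a fingertip holds the wheel stopped, with its mark in the gate (contact force between the fingers and wheel above 0.3 N and horizontal distance between mark and gate below 0.027 m and angular speed of wheel below 0.05 rad/s), for 0.2 s.
At the end, for the whole second after the job is handed in: the wheel is at rest (under 0.05 rad/s) with its white mark within 27 mm of the middle of the gate, a full turn or more after it first ran past, nothing touches it, and flange, block and jar are within 30 mm of where they stood (horizontal distance between mark and gate below 0.027 m and value of joint spindle above 5.9 rad and angular speed of wheel below 0.05 rad/s and distance of each of flange, dressing_block, grease_jar from where it was at the start of the episode below 0.03 m).
It fails at once if once it has run past the gate, the wheel is touched while it stands still with its mark more than 32 mm from the middle of the gate (stopped elsewhere, or pushed on from there) (value of joint spindle above 0.5 rad and contact force between the fingers and wheel above 0.3 N and angular speed of wheel below 0.03 rad/s and horizontal distance between mark and gate above 0.032 m).
It fails at once if the flange is shifted or lifted by more than 30 mm (distance of flange from where it was at the start of the episode above 0.03 m).
It fails at once if the dressing block is shifted or lifted by more than 30 mm (distance of dressing_block from where it was at the start of the episode above 0.03 m).
It fails at once if the grease jar is shifted or lifted by more than 30 mm (distance of grease_jar from where it was at the start of the episode above 0.03 m).
It also fails if it takes over 64 s, if anything falls off the work surface, if the arm or the gripper's body presses on something with over 40 N, if the wrist force passes 120 N, or if a joint passes its speed limit or range.

## Working session

There is one attempt and no reset: what is moved stays moved. The work goes in short steps, Python scripts to look and compute and a tool call to move; the robot and the scene stay as the last step left them, time stands still between calls to the robot, and variables do not carry over. Pictures are saved under pics/ and viewed, at most 10 in all, crops included, and the job is handed in when it is done.

Besides the shell and the picture viewer there is one more tool, called after "Request:" by a JSON object that holds its "name" and its "arguments". drive_tool: Moves the arm, as the interface text tells. Its arguments: {"type":"object","properties":{"offset":{"type":"array","items":{"type":"array","items":{"type":"number"}}},"delta_rot":{"type":"array","items":{"type":"array","items":{"type":"number"}}},"grip":{"type":"number"}},"required":["offset","delta_rot"]}

```bash
mkdir -p pics; ls
cat > h.py <<'E'
import numpy as np, cv2
from bench import r, eyes
def snap(n,save=None):
    s=eyes.snapshot(n)
    if save: cv2.imwrite('pics/'+save,s['color'])
    return s
def ray(s,u,v):
    T=np.linalg.inv(s['camera_from_world']); f=240/np.tan(np.radians(s['fov_y'])/2)
    d=T[:3,:3]@np.array([(u-s['cx'])/f,-(v-s['cy'])/f,-1.]); return T[:3,3],d
def onz(s,u,v,z):
    o,d=ray(s,u,v); return o+d*(z-o[2])/d[2]
def dep(s,u,v):
    o,d=ray(s,u,v); return o+d*s['z_map'][int(v),int(u)]
E
python3 - <<'E'
from h import *
a=snap('top','t0.png');b=snap('side','s0.png')
print({k:v for k,v in a.items() if k not in('color','z_map')});print({k:v for k,v in b.items() if k not in('color','z_map')})
print(r.state())
E
```

```text
pics
{'fov_y': 51.519865520331095, 'cx': 320.64899001224563, 'cy': 238.72224809902778, 'camera_from_world': array([[-0.01692396, -0.99983876, -0.00600305,  0.0067327 ],
       [ 0.99049433, -0.01758488,  0.13642489, -0.55309731],
       [-0.13650846, -0.00363714,  0.99063223, -1.26919317],
       [ 0.        ,  0.        ,  0.        ,  1.        ]])}
{'fov_y': 47.22481254663039, 'cx': 325.1602363532817, 'cy': 231.36861167817509, 'camera_from_world': array([[ 0.99427339,  0.1065585 , -0.00810591, -0.5319937 ],
       [-0.05617578,  0.58567366,  0.80859795, -0.07344097],
       [ 0.0909104 , -0.80351207,  0.58830574, -1.49837985],
       [ 0.        ,  0.        ,  0.        ,  1.        ]])}
{'time': 0.1, 'qpos': array([-69.5449342 ,  36.05512639,   2.20307867,  86.99155722,
        -1.54911481,  57.08345783,  -1.14379479]), 'dq': array([-0.02928635, -0.068203  , -0.03559907, -0.14222659,  0.00712456,
        0.07957161,  0.06017595]), 'tau': array([ 2.06958706e-03, -5.64530110e+01,  1.23013459e+00, -1.93975443e+01,
        1.12716664e-02,  5.38195105e-03,  1.12293330e-05]), 'tool_pos': array([0.26644093, 0.5922537 , 0.23045688]), 'tcp_rot': array([-1.79899520e+02, -4.51781129e-04,  1.55775518e+02]), 'wrist_force': array([-0.35439744, -0.24882519,  0.02929988]), 'wrist_torque': array([-0.00886048, -0.04369404, -0.04075156]), 'gripper_force': 0.0, 'opening': 0.9958063458894715}
```

View pics/t0.png

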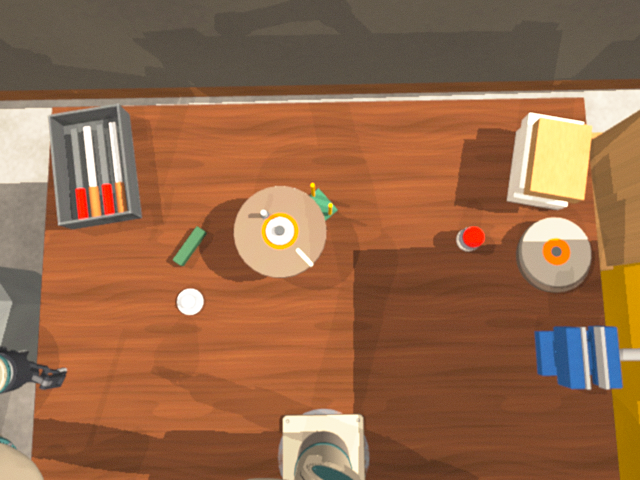

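View pics/s0.png

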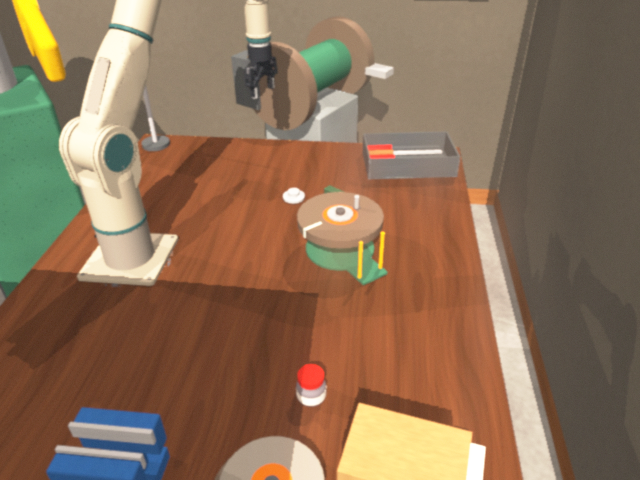

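The top view shows the wheel at (280,231), posts at (313,186) and (331,206), mark at (304,257) and peg at (264,213). The block is at (188,246), the flange at (190,301) and the jar at (471,238). In the side view the wheel is at (340,214) and the posts at (361,258) and (381,250). Next I measure these.

```bash
cat >> h.py <<'E'
def blobs(m,amin=3):
    n,l,st,c=cv2.connectedComponentsWithStats(m.astype(np.uint8)*255)
    return [(st[i,4],c[i],l==i) for i in range(1,n) if st[i,4]>=amin]
def wheelmask(s,z0=.105,z1=.125):
    o,d=ray(s,0,0); v,u=np.mgrid[:480,:640]
    T=np.linalg.inv(s['camera_from_world']); f=240/np.tan(np.radians(s['fov_y'])/2)
    D=np.stack([(u-s['cx'])/f,-(v-s['cy'])/f,-np.ones(u.shape)],-1)@T[:3,:3].T
    return T[:3,3]+D*s['z_map'][...,None]
E
python3 - <<'E'
from h import *
for n,box in(('top',(215,165,360,290)),('side',(285,180,400,290))):
    s=snap(n); P=wheelmask(s); hsv=cv2.cvtColor(s['color'],cv2.COLOR_BGR2HSV)
    B=np.zeros((480,640),bool); B[box[1]:box[3],box[0]:box[2]]=1
    m=B&(P[...,2]>.108)&(P[...,2]<.12)&(s['z_map']>0)
    cs,_=cv2.findContours(m.astype(np.uint8),0,1); c=max(cs,key=cv2.contourArea)
    q=np.array([onz(s,*p[0],.115)[:2] for p in c]); 
    A=np.c_[2*q,np.ones(len(q))]; x=np.linalg.lstsq(A,(q**2).sum(1),rcond=None)[0]
    print(n,'hub',x[:2],'R',np.sqrt(x[2]+x[0]**2+x[1]**2),'medz',np.median(P[m][:,2]))
    h,sa,v=cv2.split(hsv)
    print('orange/yellow', [(a,c.round(1),onz(s,*c,.12).round(4),dep(s,*c).round(3)) for a,c,_ in blobs(B&(h>18)&(h<35)&(sa>150)&(v>120))])
    print('white', [(a,c.round(1),onz(s,*c,.115).round(4),dep(s,*c).round(3)) for a,c,_ in blobs(B&(sa<50)&(v>190))])
    t=B&(P[...,2]>.135)&(P[...,2]<.2)
    print('high',[(a,c.round(1),np.median(P[l],0).round(4),P[l][:,2].max().round(4)) for a,c,l in blobs(t)])
    cv2.imwrite(f'pics/{n}z.png',cv2.resize(s['color'][box[1]:box[3],box[0]:box[2]],None,fx=4,fy=4))
E
```

```text
top hub [0.56466776 0.09843155] R 0.11332424634649826 medz 0.11548930878244534
orange/yellow [(np.int32(52), array([312.4, 188.7]), array([0.6682, 0.0153, 0.12  ]), array([0.672, 0.016, 0.106])), (np.int32(41), array([330. , 208.2]), array([ 0.6178, -0.0275,  0.12  ]), array([ 0.621, -0.028,  0.104])), (np.int32(388), array([280.2, 231.2]), array([0.5624, 0.0963, 0.12  ]), array([0.56 , 0.095, 0.134]))]
white [(np.int32(41), array([263.6, 212.6]), array([0.6108, 0.1378, 0.115 ]), array([0.604, 0.133, 0.152])), (np.int32(534), array([279.6, 230.5]), array([0.5648, 0.0983, 0.115 ]), array([0.562, 0.097, 0.134])), (np.int32(110), array([304. , 256.7]), array([0.4986, 0.0385, 0.115 ]), array([0.499, 0.039, 0.112]))]
high [(np.int32(32), array([263.3, 212.5]), array([0.6041, 0.1345, 0.1519]), np.float64(0.1586))]
side hub [0.5659798  0.09301093] R 0.11563934113174712 medz 0.11496659175685076
orange/yellow [(np.int32(14), array([325.1, 214.1]), array([0.5266, 0.0879, 0.12  ]), array([0.526, 0.096, 0.115])), (np.int32(150), array([381. , 249.2]), array([ 0.6771, -0.0489,  0.12  ]), array([0.678, 0.01 , 0.074])), (np.int32(150), array([359.8, 258.8]), array([ 0.628 , -0.0906,  0.12  ]), array([ 0.626, -0.031,  0.072]))]
white [(np.int32(236), array([293.7, 195.4]), array([0.4282, 0.1793, 0.115 ]), array([0.402, 0.326, 0.021])), (np.int32(52), array([356.4, 201.2]), array([0.6045, 0.1663, 0.115 ]), array([0.606, 0.126, 0.141])), (np.int32(239), array([339.7, 213.5]), array([0.5639, 0.1017, 0.115 ]), array([0.565, 0.085, 0.126])), (np.int32(73), array([310.8, 227.1]), array([0.4952, 0.0328, 0.115 ]), array([0.495, 0.035, 0.114]))]
high [(np.int32(42), array([356.6, 198.6]), array([0.6071, 0.1314, 0.1461]), np.float64(0.1549))]
```

View pics/topz.png

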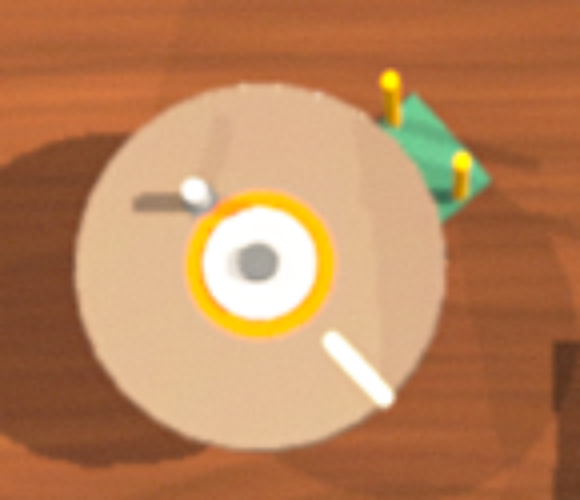

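Request:
{"name": "drive_tool", "arguments": {"offset": [[-10, -9, 0], [-30, -26, 0], [-55, -48, 0], [-80, -70, 0], [-105, -92, 0], [-130, -114, 0], [-156, -136, 0], [-182, -158, 0], [-208, -181, 0], [-234, -204, 0], [-260, -227, 0], [-286, -250, 5], [-312, -272, 10], [-335, -292, 20], [-355, -310, 30], [-370, -322, 45], [-378, -329, 60], [-379, -330, 70], [-379, -330, 70], [-379, -330, 70]], "delta_rot": [[0, 0, 0], [0, 0, 0], [0, 0, 0], [0, 0, 0], [0, 0, 0], [0, 0, 0], [0, 0, 0], [0, 0, 0], [0, 0, 0], [0, 0, 0], [0, 0, 0], [0, 0, 0], [0, 0, 0], [0, 0, 0], [0, 0, 0], [0, 0, 0], [0, 0, 0], [0, 0, 0], [0, 0, 0], [0, 0, 0]], "grip": 0}}

```text
time: 2.2
tool_pos: [0.4765, 0.137, 0.1615]
tcp_rot: [180.0, -0.0, 155.8]
wrist_force: [1.7, 0.6, 0.1]
opening: 0.003
gripper_force: 0.0
```

Run:
```python
from h import *
a=snap('top');b=snap('side')
cv2.imwrite('pics/c1.png',np.hstack([cv2.resize(a['color'][150:310,200:380],(400,356)),cv2.resize(b['color'][150:310,260:440],(400,356))]))
s=r.state();print(s['time'],s['tool_pos'],s['tcp_rot'],s['wrist_force'],s['opening'],s['qpos'])
```

```text
2.3 [0.47699054 0.13731317 0.16195079] [1.79935087e+02 3.58308614e-02 1.55857549e+02] [-0.29847982 -0.4519984   0.46878136] -0.001455416369080783 [-21.31141657  29.39783139   2.90920406 115.35590193  -2.51517328
  35.23340854  49.13435551]
```

View pics/c1.png

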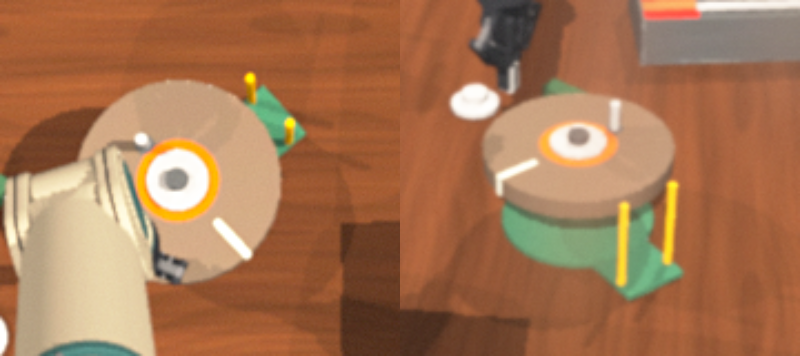

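The left half (top view) shows the arm hiding part of the wheel. The right half (side view) shows the mark, peg and posts all clear, so I'll track with the side camera. A test press now gives the contact height and stiffness.

Request:
{"name": "drive_tool", "arguments": {"offset": [[0, 0, 15], [0, 0, 30], [0, 0, 40], [0, 0, 40], [0, 0, 42], [0, 0, 44], [0, 0, 44]], "delta_rot": [[0, 0, 0], [0, 0, 0], [0, 0, 0], [0, 0, 0], [0, 0, 0], [0, 0, 0], [0, 0, 0]]}}

```text
time: 3.0
tool_pos: [0.4771, 0.1364, 0.1176]
tcp_rot: [180.0, 0.0, 155.8]
wrist_force: [-0.7, 0.6, 0.7]
opening: 0.005
gripper_force: 0.0
```

Request:
{"name": "drive_tool", "arguments": {"offset": [[0, 0, 2], [0, 0, 2], [0, 0, 2]], "delta_rot": [[0, 0, 0], [0, 0, 0], [0, 0, 0]]}}

```text
time: 3.3
tool_pos: [0.477, 0.1363, 0.1154]
tcp_rot: [180.0, 0.0, 155.8]
wrist_force: [0.4, -0.4, -0.1]
opening: 0.004
gripper_force: 0.0
```

Request:
{"name": "drive_tool", "arguments": {"offset": [[0, 0, 2], [0, 0, 2], [0, 0, 2]], "delta_rot": [[0, 0, 0], [0, 0, 0], [0, 0, 0]]}}

```text
time: 3.6
tool_pos: [0.4776, 0.1373, 0.115]
tcp_rot: [179.9, 0.1, 155.8]
wrist_force: [-3.4, 1.1, 15.7]
opening: 0.0
gripper_force: 8.1
```

Contact is at z = 0.115, and 1.5 mm of over-travel gives about 15 N. Next I move to behind the peg, passing over the wheel.

Request:
{"name": "drive_tool", "arguments": {"offset": [[0, 0, -20], [0, 0, -45], [-10, 4, -65], [-35, 12, -65], [-65, 22, -65], [-95, 32, -65], [-120, 42, -65], [-142, 50, -65], [-152, 52, -65], [-152, 52, -65], [-152, 52, -65]], "delta_rot": [[0, 0, 0], [0, 0, 0], [0, 0, 0], [0, 0, 0], [0, 0, 0], [0, 0, 0], [0, 0, 0], [0, 0, 0], [0, 0, 0], [0, 0, 0], [0, 0, 0]]}}

```text
time: 4.7
tool_pos: [0.6355, 0.1214, 0.1779]
tcp_rot: [-180.0, -0.1, 155.8]
wrist_force: [-0.3, 0.2, -0.0]
opening: -0.002
gripper_force: 0.0
```

```bash
cat >> h.py <<'E'
HUB=np.array([.565,.096]); GATE=np.radians(-51.2)
def mark(b):
    hsv=cv2.cvtColor(b['color'],cv2.COLOR_BGR2HSV); h,sa,v=cv2.split(hsv)
    yy,xx=np.mgrid[:480,:640]
    o,d0=ray(b,0,0); T=np.linalg.inv(b['camera_from_world']); f=240/np.tan(np.radians(b['fov_y'])/2)
    D=np.stack([(xx-b['cx'])/f,-(yy-b['cy'])/f,-np.ones(xx.shape)],-1)@T[:3,:3].T
    P=o+D*((.115-o[2])/D[...,2])[...,None]; q=P[...,:2]-HUB; R=np.hypot(q[...,0],q[...,1])
    m=(R>.066)&(R<.108)&(sa<70)&(v>170)
    # floor-plane peg image excluded: keep blobs lying at top-face height
    out=[]
    for a,c,l in blobs(m,15):
        p=q[l].mean(0); z=np.median((o+D*b['z_map'][...,None])[l][:,2])
        out.append((int(a),round((np.arctan2(p[1],p[0])-GATE+np.pi)%(2*np.pi)-np.pi,3),round(float(z),3)))
    return out
E
python3 - <<'E'
from h import *
b=snap('side','c2.png');print(mark(b))
s=r.state();print(s['time'],s['tool_pos'],s['wrist_force'])
E
```

```text
[(56, np.float64(2.017), 0.139), (58, np.float64(-1.508), 0.115)]
4.75 [0.63533261 0.12166092 0.1781203 ] [-0.02175916 -0.13967279 -0.21882521]
```

View pics/c2.png

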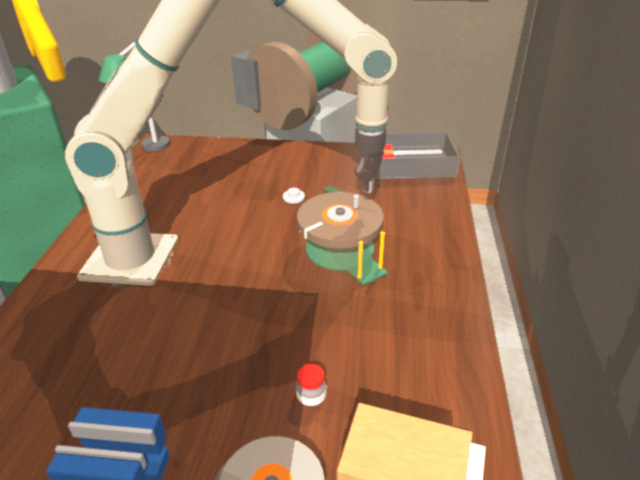

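The finger is about 31 mm behind the peg, and the mark still reads -1.51 rad. Next I lower, flick, lift and go to the brake hover.

Request:
{"name": "drive_tool", "arguments": {"offset": [[0, 0, 15], [0, 0, 30], [0, 0, 39], [0, 0, 39]], "delta_rot": [[0, 0, 0], [0, 0, 0], [0, 0, 0], [0, 0, 0]]}}

```text
time: 5.15
tool_pos: [0.6351, 0.1213, 0.1375]
tcp_rot: [-179.9, -0.2, 155.8]
wrist_force: [-0.1, -0.5, -0.4]
opening: 0.003
gripper_force: 0.0
```

Request:
{"name": "drive_tool", "arguments": {"offset": [[5, 0, 0], [13, 0, 0], [28, 0, 0], [48, 0, 0], [68, 0, 0], [68, 0, -10], [68, 0, -35], [75, -5, -45], [95, -18, -45], [118, -32, -45], [140, -46, -45], [152, -52, -45], [152, -52, -35], [152, -52, -10], [152, -52, 10], [152, -52, 18]], "delta_rot": [[0, 0, 0], [0, 0, 0], [0, 0, 0], [0, 0, 0], [0, 0, 0], [0, 0, 0], [0, 0, 0], [0, 0, 0], [0, 0, 0], [0, 0, 0], [0, 0, 0], [0, 0, 0], [0, 0, 0], [0, 0, 0], [0, 0, 0], [0, 0, 0]]}}

```text
time: 6.75
tool_pos: [0.4769, 0.1359, 0.1195]
tcp_rot: [-179.9, -0.1, 155.7]
wrist_force: [-0.4, -0.9, 0.8]
opening: 0.007
gripper_force: 0.0
```

Run:
```python
from h import *
for i in range(8):
    t=r.state()['time'];print(round(t,3),mark(snap('side')))
s=r.state();print(s['time'],s['tool_pos'],s['wrist_force'])
```

```text
6.75 [(51, np.float64(1.854), 0.143), (59, np.float64(-1.838), 0.115)]
6.8 [(52, np.float64(1.954), 0.143), (60, np.float64(-1.619), 0.115)]
6.85 [(50, np.float64(2.067), 0.137), (15, np.float64(-2.763), 0.126), (57, np.float64(-1.401), 0.115)]
6.9 [(48, np.float64(2.19), 0.137), (53, np.float64(-1.186), 0.116)]
6.95 [(42, np.float64(2.317), 0.138), (52, np.float64(-0.971), 0.115)]
7.0 [(41, np.float64(2.45), 0.136), (46, np.float64(-0.754), 0.115)]
7.05 [(48, np.float64(2.595), 0.134), (49, np.float64(-0.536), 0.115)]
7.1 [(49, np.float64(2.727), 0.133), (49, np.float64(-0.323), 0.116)]
7.15 [0.47756154 0.13648489 0.12203926] [-0.03685565 -0.06267065 -0.10631727]
```

It is turning freely at 4.3 rad/s. I'll let it slow for two more turns before braking.

Request:
{"name": "drive_tool", "arguments": {"offset": [[0, 0, 0], [0, 0, 0], [0, 0, 0], [0, 0, 0], [0, 0, 0], [0, 0, 0], [0, 0, 0], [0, 0, 0], [0, 0, 0], [0, 0, 0], [0, 0, 0], [0, 0, 0], [0, 0, 0], [0, 0, 0], [0, 0, 0], [0, 0, 0], [0, 0, 0], [0, 0, 0], [0, 0, 0], [0, 0, 0]], "delta_rot": [[0, 0, 0], [0, 0, 0], [0, 0, 0], [0, 0, 0], [0, 0, 0], [0, 0, 0], [0, 0, 0], [0, 0, 0], [0, 0, 0], [0, 0, 0], [0, 0, 0], [0, 0, 0], [0, 0, 0], [0, 0, 0], [0, 0, 0], [0, 0, 0], [0, 0, 0], [0, 0, 0], [0, 0, 0], [0, 0, 0]]}}

```text
time: 9.15
tool_pos: [0.4769, 0.1363, 0.1213]
tcp_rot: [180.0, -0.0, 155.8]
wrist_force: [0.3, 0.3, 1.0]
opening: -0.004
gripper_force: 0.0
```

```bash
cat > obs.py <<'E'
from h import *
import sys
for i in range(int(sys.argv[1])):
    t=r.state()['time'];print(round(t,3),[(a,float(x)) for a,x,z in mark(snap('side')) if z<.12])
s=r.state();print(s['time'],s['tool_pos'])
E
python3 obs.py 7
```

```text
9.15 [(62, 0.952)]
9.2 [(57, 1.104)]
9.25 [(52, 1.27)]
9.3 [(51, 1.429)]
9.35 [(47, 1.587)]
9.4 [(46, 1.742)]
9.45 [(41, 1.902)]
9.5 [0.47690183 0.13632696 0.12130665]
```

Request:
{"name": "drive_tool", "arguments": {"offset": [[0, 0, 2], [0, 0, 4], [0, 0, 4], [0, 0, 4], [0, 0, 4], [0, 0, 4], [0, 0, 4], [0, 0, 4]], "delta_rot": [[0, 0, 0], [0, 0, 0], [0, 0, 0], [0, 0, 0], [0, 0, 0], [0, 0, 0], [0, 0, 0], [0, 0, 0]]}}

```text
time: 10.3
tool_pos: [0.4769, 0.1364, 0.1173]
tcp_rot: [180.0, 0.0, 155.8]
wrist_force: [-0.5, 1.0, -0.3]
opening: 0.002
gripper_force: 0.0
```

```bash
python3 obs.py 6
```

```text
10.3 [(62, -1.902)]
10.35 [(60, -1.754)]
10.4 [(59, -1.611)]
10.45 [(60, -1.464)]
10.5 [(56, -1.328)]
10.55 [(53, -1.184)]
10.6 [0.47691567 0.13633675 0.11729438]
```

Request:
{"name": "drive_tool", "arguments": {"offset": [[0, 0, 0], [0, 0, 0], [0, 0, 0], [0, 0, 4], [0, 0, 4], [0, 0, 4], [0, 0, 4], [0, 0, 4], [0, 0, 4]], "delta_rot": [[0, 0, 0], [0, 0, 0], [0, 0, 0], [0, 0, 0], [0, 0, 0], [0, 0, 0], [0, 0, 0], [0, 0, 0], [0, 0, 0]]}}

```text
time: 11.5
tool_pos: [0.4777, 0.1373, 0.115]
tcp_rot: [179.9, 0.1, 155.8]
wrist_force: [-3.0, 1.2, 17.8]
opening: -0.003
gripper_force: 8.9
```

```bash
python3 obs.py 2; python3 -c "
from h import *
print(r.state()['wrist_force'])"
```

```text
11.5 [(53, -0.014)]
11.55 [(54, -0.015)]
11.6 [0.47767296 0.1373126  0.1149865 ]
[-3.21380648  1.48654881 17.71209148]
```

It stopped in the gate at -0.015 rad. I'll hold briefly and then lift straight off.

Request:
{"name": "drive_tool", "arguments": {"offset": [[0, 0, 0], [0, 0, 0], [0, 0, -10], [0, 0, -30], [0, 0, -55], [0, 0, -80], [0, 0, -100], [0, 0, -100], [0, 0, -100], [0, 0, -100]], "delta_rot": [[0, 0, 0], [0, 0, 0], [0, 0, 0], [0, 0, 0], [0, 0, 0], [0, 0, 0], [0, 0, 0], [0, 0, 0], [0, 0, 0], [0, 0, 0]]}}

```text
time: 12.6
tool_pos: [0.4762, 0.1361, 0.2124]
tcp_rot: [-179.9, -0.1, 155.8]
wrist_force: [-0.1, 0.4, 0.3]
opening: 0.001
gripper_force: 0.0
```

```bash
python3 obs.py 3
python3 - <<'E'
from h import *
b=snap('side','end.png');cv2.imwrite('pics/endc.png',cv2.resize(b['color'][150:310,260:440],(540,480)))
E
```

```text
12.6 [(55, 0.037)]
12.65 [(54, 0.039)]
12.7 [(54, 0.042)]
12.75 [0.47629947 0.13615018 0.21235811]
```

View pics/endc.png

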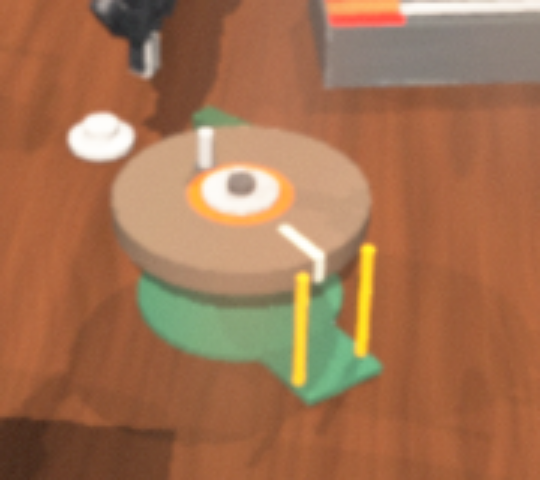

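The mark sits between the posts. It is creeping slightly after the release, so I'll check that it comes to rest.

Request:
{"name": "drive_tool", "arguments": {"offset": [[0, 0, 0], [0, 0, 0], [0, 0, 0], [0, 0, 0], [0, 0, 0], [0, 0, 0], [0, 0, 0], [0, 0, 0], [0, 0, 0], [0, 0, 0]], "delta_rot": [[0, 0, 0], [0, 0, 0], [0, 0, 0], [0, 0, 0], [0, 0, 0], [0, 0, 0], [0, 0, 0], [0, 0, 0], [0, 0, 0], [0, 0, 0]]}}

```text
time: 13.8
tool_pos: [0.4769, 0.1363, 0.2133]
tcp_rot: [180.0, -0.0, 155.8]
wrist_force: [0.6, 0.3, 0.7]
opening: 0.004
gripper_force: 0.0
```

```bash
python3 obs.py 4
```

```text
13.8 [(54, 0.063)]
13.85 [(54, 0.063)]
13.9 [(54, 0.063)]
13.95 [(54, 0.063)]
14.0 [0.47687505 0.13632432 0.21328404]
```

The wheel is at rest with the mark about 7 mm from the gate middle, so I hand in.

```bash
python3 -c "
from bench import r
print(r.hand_in())"
```

```text
the job is handed in; nothing more can be done
None
```

The wheel was flicked counter-clockwise, passed the gate freely, was braked on a later pass, and rests with its mark about 7 mm from the gate middle; the job is handed in, but no verdict was shown.

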